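# Load the straw and bring the nipple bottle to the front

### The arm

A 6-joint arm with a two-finger parallel gripper is mounted at the origin on the work surface. World frame = base frame: x ahead of the robot, y to its left, z up, the work surface at z = 0. Lengths are in m, angles in degrees, forces in N, time in s.
With the tool pointing down it reaches from about 0.35 to 0.975 m from the base axis. Payload 7.1 kg.
Tool frame: the origin (TCP) lies at the centre of the arm's flange, where the gripper is bolted on; the fingertips stand 182 mm ahead of it and the grasp point (between the pads) lies 163 mm ahead of it (robot.grip_point_offset is the distance from the TCP to the grasp point, in m); x points along the fingers, y is the direction in which the jaws open and shut, and the axes are right-handed (so a half turn about x gives the same grasp; the last joint's range is limited). The gripper opens to 88 mm and grips with 3 to 60 N. Pads are 20 mm wide; open, the fingers measure 115 mm over their backs; the gripper's body (75 mm by 178 mm) begins 61 mm behind the grasp point.
Start: joints at [75.573, 24.242, 93.386, -0, 62.372, -1.089], TCP at [0.144, 0.608, 0.405] pointing down, gripper open.
Joint ranges: [-172.04, 172.04], [-51.8, 120.97], [4.93, 147.93], [-75.15, 255.16], [6.16, 154.13], [-145.62, 145.62]. Speed limits (degrees/s): [136.94, 136.94, 172.46, 180, 180, 180].

### API

Orientations are given as a 3x3 rotation matrix whose columns are the frame's x, y, z axes.
In Python, from workcell import readout, grab_frame, robot gives the robot as it stands. The module is installed in compiled form; this text tells all that it offers.
- The arm moves only by the tool apply_moves, never from a script. Its argument "moves" is a list of rows, each a list of 5 numbers: the opening, from -1 (shut) to 1 (fully open), so that 0 is half open, then the shift along the tool's x, y, z scaled (see below), then the turn about the tool's x scaled (see below). A call has exactly 10 rows; each row is the pose to reach, as a shift and turn from the pose commanded when the call began, along the tool's axes at that moment; what a row does not reach only later rows make up. The controller multiplies each number of a shift by 40 cm and each number of a turn by pi/2 rad. A row lasts 1/12 s, in which the tool goes at most 41.7 mm and 7.16 degrees, less where a joint would pass 70% of its speed; a pose out of reach is approached as far as the arm can. A call with a number of a shift or a turn outside -1 to 1 is refused whole. A call with a gripper value outside its range is refused whole. The fingers move at their own pace and stop on an object; "force" is the grip in N (left out, the last holds). Time passes only in rows, so rows that repeat a pose let the fingers close, or fill a call up. It gives the time, the measured TCP pose, the force and the opening at its end, in the units of the state.
- readout.sense(): the state, without advancing time (a new reading comes with each control period).
- grab_frame(name): name is "side" or "top" or "wrist"; returns a dict with "image" (384x512x3 uint8, red, green, blue), "fx", "fy", "cx", "cy" (pixels), "origin" and "orientation" of the camera in the world; the wrist camera has in their place "tool_from_camera" (4x4, takes a point from camera to tool coordinates, whose origin is the TCP and whose axes are the tool frame's). Camera axes: x right, y down, z forward; pixel columns grow to the right and rows downward; lengths in m; the calibration is good to about 2 mm. A picture is of the moment at which its call begins: read the wrist's pose just before it. There is no depth.
- robot.close_job(): hands the job in, once; it reports no verdict.
The state is a dict: "t": time; "joints": joint angles; "joint_velocities": joint speeds; "effort": joint torques, N m; "eef_pos": TCP position; "tcp_rot": TCP orientation; "force": force on the tool from outside, world axes, zero at the start; "moment": the same for the moment, N m; "gripper_width": finger opening in m.
Only numpy, scipy, OpenCV 4.12 (cv2) and the standard library are available. Lean on these libraries where they do the work, as an engineer would, in place of code of your own. Each camera call takes 0.05 s, during which the arm holds its last target. There are 200 camera calls.

### The job

Take the steel straw out of the white drying block and stand it in the stainless cup on the bottle carousel, and let go of it. Then gently turn the carousel until the bottle with the orange nipple stands at the front, right in line with the blue arrow, leaving the bottles and the cup standing in their rings and everything else on the counter where it is. Finish while still firmly holding the carousel, for instance by its handle, keeping it still there: do not let go.

Things in the scene. Friction and masses are not known exactly. Their poses are not given: they have to be found in the camera images.
- straw: steel drinking straw with a green band, a rod 12 mm in diameter and 160 mm long, 30 g; it starts standing in the drying block, leaning a few degrees at most, its upper 120 mm free. Origin at the centre of its foot (lower end), z along it to its top
- straw_foot (a point): centre of the straw's lower end (same point as the straw's origin)
- drying_block: white ceramic block, 70 x 70 mm, 50 mm high, fixed; in its top centre a round hole 14 mm wide and 40 mm deep holds the straw. Origin at the centre of its underside, on the counter
- straw_cup: loose stainless cup standing in one of the four rings of the carousel; outer radius 30 mm at the foot, 31 mm at the rim, 100 mm high, wall 3 mm, floor 4 mm thick, 160 g. Origin at the centre of its underside, z up; rim 100 mm above it. A straw let go in it leans against the rim
- cup_floor (a point): centre of the cup's inner floor, 4 mm above its underside
- carousel: wooden turntable, 284 mm wide, top 22 mm above its origin, turning freely either way about its vertical z (friction 0.06 N m, no catch). Origin on the axis, 6 mm above the counter. Four grey rings (inner radius 33 mm, 20 mm high) on it, 95 mm from the axis at 45, 135, 225, 315 degrees from its x, hold the three bottles and the cup in any order. A 16 mm post in the middle carries the handle
- handle (a point): centre of the carousel's black handle: a bar 60 mm long along the carousel's x axis, 16 mm wide (y) and 30 mm high, with its centre 215 mm above the counter, on the turning axis; its top (230 mm) higher than the bottles and the cup, so a carried straw must clear it. Same axes as the carousel
- nipple_bottle: clear feeding bottle with white collar and orange silicone nipple, the only one with orange; 62 mm in diameter, 170 mm high, 140 g, loose in one of the rings. Origin at the centre of its underside, z up, 28 mm above the counter
- bottle_a: clear feeding bottle with a clear dome cap, 62 mm in diameter, 165 mm high, loose in one of the rings. Origin at the centre of its underside, z up
- bottle_b: clear feeding bottle with a white dome cap, 62 mm in diameter, 165 mm high, loose in one of the rings. Origin at the centre of its underside, z up
- base_plate: fixed white square plate under the carousel, 300 x 300 mm, 6 mm thick, with a blue arrow at the middle of one edge, on the side of its -x axis, pointing outward roughly towards the robot. Origin under the turning axis, on the counter
- front_spot (a point): the point 95 mm from the turning axis straight towards the blue arrow (along -x of the base plate), 28 mm above the counter: where the centre of the bottle at the front belongs. It does not turn with the carousel
- pacifier_case: pale green press-button pacifier case, 75 x 60 x 38 mm, loose, to be left alone. Origin at the centre of its underside
- formula_tin: tin with a blue band, 96 mm in diameter, 120 mm high, loose, to be left alone. Origin at the centre of its underside
- mug: blue ceramic mug, 76 mm in diameter, 85 mm high, loose, to be left alone. Origin at the centre of its underside
Things that resemble listed ones, but are neither listed nor needed, are in the scene too. What is shaped like the bottle_b but red is not meant.

How it is judged (in metres and radians):
On the way, in this order (a step that is already met when the one before it is completed fails the run):
1. the straw stands in the stainless cup, let go (horizontal distance between straw_foot and cup_floor below 0.028 m and z of straw_foot in the frame of straw_cup between -0.002 and 0.02 m and angle between straw's own z axis and vertical below 0.65 rad and contact force between the fingers and straw below 0.1 N), for 0.2 s.
2. the nipple bottle is at the blue arrow, the carousel gripped and still (horizontal distance between nipple_bottle and front_spot below 0.015 m and angular speed of carousel below 0.08 rad/s and contact force between the fingers and carousel above 2 N), for 0.3 s.
At the end, for the whole second after the job is handed in: Straw let go in the cup (foot within 28 mm of its axis, 20 mm of its underside, lean under 0.65 rad); nipple bottle within 15 mm of the front spot; fingers grip the still carousel (over 2 N, under 0.08 rad/s); bottles and cup upright within 105 mm of the axis (all of step 1 and all of step 2 and angle between each of nipple_bottle, bottle_a, bottle_b, straw_cup's own z axis and vertical below 0.2 rad and horizontal distance between each of nipple_bottle, bottle_a, bottle_b, straw_cup and carousel below 0.105 m); the arm keeps its last pose, push and grip.
It fails at once if a bottle or the cup is tipped or lifted out of its ring (angle between any of nipple_bottle, bottle_a, bottle_b, straw_cup's own z axis and vertical above 0.35 rad or height (world z) of any of nipple_bottle, bottle_a, bottle_b, straw_cup above 0.055 m).
It fails at once if a bystander on the counter is pushed away (distance of any of pacifier_case, formula_tin, mug from where it was at the start of the episode above 0.03 m).
It also fails if it takes over 72 s, if anything falls off the work surface, if the arm or the gripper's body presses on something with over 40 N, if the wrist force passes 120 N, or if a joint passes its speed limit or range.

## Working session

There is one attempt and no reset: what is moved stays moved. The work goes in short steps, Python scripts to look and compute and a tool call to move; the robot and the scene stay as the last step left them, time stands still between calls to the robot, and variables do not carry over. Pictures are saved under pics/ and viewed, about 8 in all and at most 12, crops included, and the job is handed in when it is done.

Besides the shell and the picture viewer there is one more tool, called after ">>>" as name(argument=value, ...) on one line, values as JSON. apply_moves: Moves the arm, as the interface text tells. Its arguments: {"type":"object","properties":{"moves":{"type":"array"},"force":{"type":"number"}},"required":["moves"]}

```bash
mkdir -p pics; cat > h.py <<'E'
import numpy as np, cv2, json
from workcell import readout, grab_frame, robot
def cam(n):
    s=readout.sense(); f=grab_frame(n)
    if n=="wrist":
        T=np.array(f["tool_from_camera"]); R=np.array(s["tcp_rot"]); 
        f["orientation"]=R@T[:3,:3]; f["origin"]=np.array(s["eef_pos"])+R@T[:3,3]
    f["orientation"]=np.array(f["orientation"]); f["origin"]=np.array(f["origin"])
    return f
def save(f,name):
    np.savez("pics/"+name+".npz",**{k:f[k] for k in("origin","orientation","fx","fy","cx","cy","image")})
    cv2.imwrite("pics/"+name+".png",f["image"][:,:,::-1])
def load(name): return dict(np.load("pics/"+name+".npz"))
def ray(f,u,v):
    d=f["orientation"]@np.array([(u-f["cx"])/f["fx"],(v-f["cy"])/f["fy"],1]); return f["origin"],d
def atz(f,u,v,z):
    o,d=ray(f,u,v); return o+d*(z-o[2])/d[2]
def proj(f,p):
    c=f["orientation"].T@(np.array(p)-f["origin"]); return np.array([f["fx"]*c[0]/c[2]+f["cx"],f["fy"]*c[1]/c[2]+f["cy"]])
def crop(name,u0,v0,u1,v1,k,out):
    i=load(name)["image"][v0:v1,u0:u1,::-1]; cv2.imwrite("pics/"+out+".png",cv2.resize(i,None,fx=k,fy=k,interpolation=cv2.INTER_CUBIC))
E
python3 - <<'E'
from h import *
for n in("top","side"):
    f=cam(n); save(f,n); print(n,f["origin"],f["orientation"].round(3).tolist(),f["fx"],f["cx"],f["cy"])
a=load("top")["image"];b=load("side")["image"]
cv2.imwrite("pics/both.png",cv2.resize(np.vstack([a,b])[:,:,::-1],None,fx=1,fy=1)[:, :][:600*2])
s=readout.sense();print(s["t"],s["eef_pos"],np.array(s["tcp_rot"]).round(3).tolist(),robot.grip_point_offset)
E
```

```text
top [0.29844943 0.04285074 1.36527086] [[-0.004, -0.991, 0.137], [-1.0, 0.003, -0.013], [0.012, -0.137, -0.99]] 423.9976321119963 256.75456955260864 187.56247073591274
side [ 0.08624312 -0.80988409  0.72416014] [[0.9, -0.224, 0.375], [-0.436, -0.478, 0.763], [0.008, -0.85, -0.527]] 365.62276325283835 259.3734549957521 186.5096835783486
0.1 [0.14410508 0.60790696 0.40400998] [[-0.0, 0.231, 0.973], [-0.001, 0.973, -0.231], [-1.0, -0.001, -0.0]] 0.1633
```

View pics/top.png

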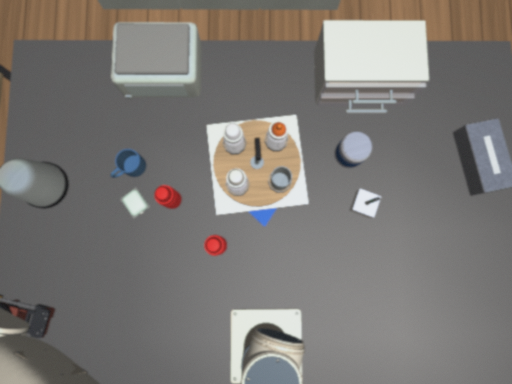

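View pics/side.png

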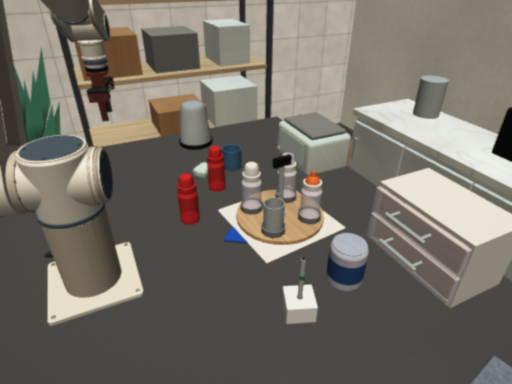

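The top view shows the block with its straw at about (367,203), the cup at (280,179), the orange nipple at (279,129), the arrow at (263,217) and the handle at (258,150). Possible confusions:
- Straw: the block at (367,203) is the only one with a rod. The tin is at (355,148).
- Cup: steel at (280,179). The blue mug at (128,162) and the grey canister at (35,183) are not it.
- Nipple bottle: orange at (279,129). The white caps at (234,132) and (236,178) are not it, nor are the red bottles at (167,196) and (215,244).

Next I check these choices in one enlarged crop.

```bash
python3 - <<'E'
from h import *
crop("top",200,105,400,230,4,"c1")
E
```

```text
(no output)
```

View pics/c1.png

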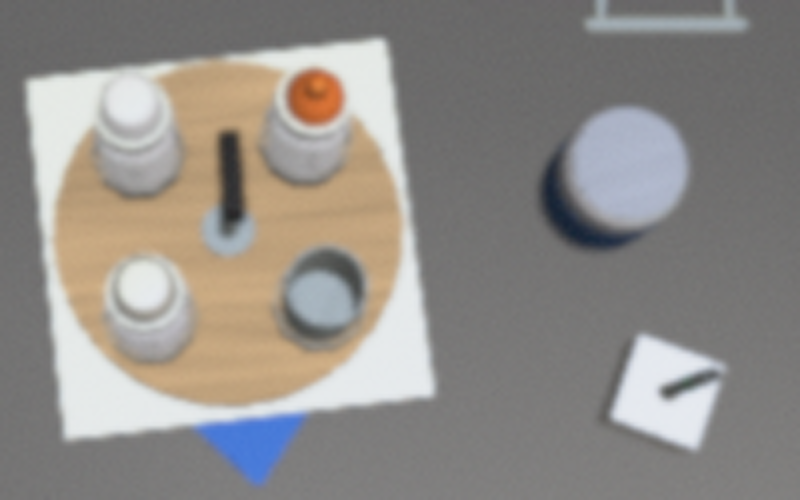

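```bash
python3 - <<'E'
from h import *
crop("side",225,140,375,330,3,"c2")
E
```

```text
(no output)
```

View pics/c2.png

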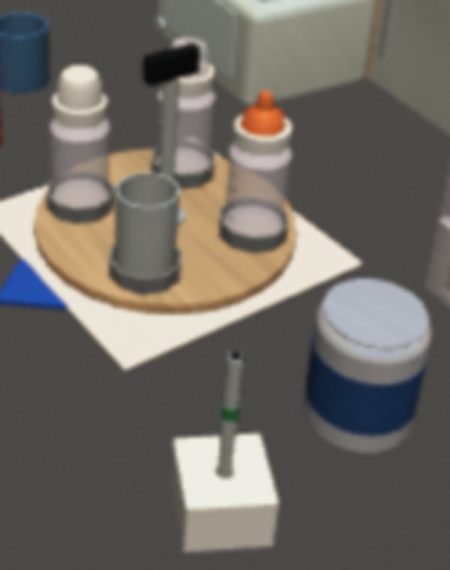

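Both crops confirm the choices: the straw in the white block, the steel cup at front-right, and the orange nipple at back-right. Now I turn these pixels into positions.

```bash
python3 - <<'E'
from h import *
t=load("top");s=load("side")
T=lambda u,v,z:atz(t,200+u/4-.4,105+v/4-.4,z)
S=lambda u,v,z:atz(s,225+u/3-.3,140+v/3-.3,z)
r=lambda a:np.round(a,4)
c=[T(*p,.006) for p in((25,78),(387,40),(435,397),(65,440))]
ctr=np.mean(c,axis=0);print("plate",r(ctr),[r(x-ctr) for x in c])
e=[(c[2]+c[3])/2-(c[0]+c[1])/2,(c[1]-c[0]+c[2]-c[3])/2]
print("front dir deg",np.degrees(np.arctan2(e[0][1],e[0][0])),"perp",np.degrees(np.arctan2(-e[1][0]*-1,-e[1][1]*1)),np.linalg.norm(e[0]),np.linalg.norm(e[1]))
print("arrowtip",r(T(258,487,.006)))
L,R,U,D=T(53,230,.028),T(403,230,.028),T(229,60,.028),T(229,407,.028)
print("disc",r((L+R)/2)[1],r((U+D)/2)[0],r(L-R),r(U-D))
a,b=T(230,132,.23),T(233,215,.23);print("handle",r(a),r(b),r((a+b)/2),r(a-b))
print("handle side ends",r(S(146,52,.23)),r(S(197,46,.23)))
print("nipple",r(T(316,88,.195)),"cup rim",r(T(327,288,.128)),"ba",r(T(132,105,.19)),"bb",r(T(143,287,.19)))
print("block top",r(np.mean([T(*p,.05) for p in((641,333),(726,368),(698,450),(609,418))],axis=0)), "foot hole",r(T(664,394,.05)),"top",r(T(715,375,.17)))
print("side: hole",r(S(225,474,.05)),"top",r(S(235,356,.17)))
print("block side",r(np.mean([S(*p,.05) for p in((174,440),(262,434),(276,492),(184,500))],axis=0)))
print("tin",r(T(627,168,.12)))
E
```

```text
plate [0.5659 0.0251 0.006 ] [array([0.133 , 0.1671, 0.    ]), array([ 0.1653, -0.1325,  0.    ]), array([-0.1323, -0.1661,  0.    ]), array([-0.166 ,  0.1315,  0.    ])]
front dir deg -173.37863744821183 perp 6.305422805297741 0.30034632442888876 0.30044206199312545
arrowtip [0.3617 0.0022 0.006 ]
disc 0.0254 0.5656 [0.0005 0.281  0.    ] [ 0.2835 -0.0012  0.    ]
handle [0.5945 0.0265 0.23  ] [0.5364 0.0247 0.23  ] [0.5655 0.0256 0.23  ] [0.0581 0.0018 0.    ]
handle side ends [0.547  0.0357 0.23  ] [0.599  0.0258 0.23  ]
nipple [ 0.6357 -0.0353  0.195 ] cup rim [ 0.5026 -0.0462  0.128 ] ba [0.6248 0.0957 0.19  ] bb [0.4934 0.0875 0.19  ]
block top [ 0.4324 -0.318   0.05  ] foot hole [ 0.4309 -0.3144  0.05  ] top [ 0.4323 -0.3187  0.17  ]
side: hole [ 0.4352 -0.3209  0.05  ] top [ 0.4367 -0.317   0.17  ]
block side [ 0.4388 -0.3133  0.05  ]
tin [ 0.5951 -0.2742  0.12  ]
```

```bash
cat >> h.py <<'E'
def go(p,yaw,g0=None):
    """numbers for a move to TCP p with jaw (tool y) yaw in deg"""
    s=readout.sense(); R=np.array(s["tcp_rot"]); d=R.T@(np.array(p)-s["eef_pos"])
    y=np.degrees(np.arctan2(R[1,1],R[0,1])); dt=-((yaw-y+180)%360-180)
    print("t",round(s["t"],2),"yaw",round(y,2),"pos",np.round(s["eef_pos"],4),"w",round(s["gripper_width"],4),"F",np.round(s["force"],1),"j6",np.round(s["joints"][5],1),"\n  shift",np.round(d/.4,4),"dist",np.linalg.norm(d).round(4),"turn",round(dt/90,4))
E
```

>>> apply_moves(moves=[[0.2,-0.115,-0.55,0.686,0.61],[0.2,-0.115,-0.55,0.686,0.61],[0.2,-0.115,-0.55,0.686,0.61],[0.2,-0.115,-0.55,0.686,0.61],[0.2,-0.115,-0.55,0.686,0.61],[0.2,-0.115,-0.55,0.686,0.61],[0.2,-0.115,-0.55,0.686,0.61],[0.2,-0.115,-0.55,0.686,0.61],[0.2,-0.115,-0.55,0.686,0.61],[0.2,-0.115,-0.55,0.686,0.61]])

```text
t: 0.93
eef_pos: [0.3623, 0.328, 0.4512]
tcp_rot: [[0.001, 0.93, 0.367], [-0.0, 0.367, -0.93], [-1.0, 0.001, 0.001]]
force: [-1.0, 0.1, -0.2]
gripper_width: 0.0526
```

```bash
python3 -c "
from h import *
go([.42,0,.45],-30)"
```

```text
t 0.93 yaw 21.52 pos [0.3623 0.328  0.4512] w 0.0526 F [-1.   0.1 -0.2] j6 19.3 
  shift [ 0.0034 -0.1666  0.8157] dist 0.333 turn 0.5724
```

>>> apply_moves(moves=[[0.2,0,-0.167,0.816,0.57],[0.2,0,-0.167,0.816,0.57],[0.2,0,-0.167,0.816,0.57],[0.2,0,-0.167,0.816,0.57],[0.2,0,-0.167,0.816,0.57],[0.2,0,-0.167,0.816,0.57],[0.2,0,-0.167,0.816,0.57],[0.2,0,-0.167,0.816,0.57],[0.2,0,-0.167,0.816,0.57],[0.2,0,-0.167,0.816,0.57]])

```text
t: 1.77
eef_pos: [0.4195, 0.0014, 0.4504]
tcp_rot: [[-0.0, 0.868, -0.497], [0.0, -0.497, -0.868], [-1.0, -0.001, -0.0]]
force: [-0.5, -0.1, 0.2]
gripper_width: 0.0526
```

```bash
python3 -c "
from h import *
go([.434,-.3175,.43],-41.5)"
```

```text
t 1.77 yaw -29.79 pos [0.4195 0.0014 0.4504] w 0.0526 F [-0.5 -0.1  0.2] j6 28.3 
  shift [0.0508 0.4275 0.6739] dist 0.3198 turn 0.1301
```

>>> apply_moves(moves=[[0.2,0.05,0.428,0.674,0.13],[0.2,0.05,0.428,0.674,0.13],[0.2,0.05,0.428,0.674,0.13],[0.2,0.05,0.428,0.674,0.13],[0.2,0.05,0.428,0.674,0.13],[0.2,0.05,0.428,0.674,0.13],[0.2,0.05,0.428,0.674,0.13],[0.2,0.05,0.428,0.674,0.13],[0.2,0.05,0.428,0.674,0.13],[0.2,0.05,0.428,0.674,0.13]])

```text
t: 2.6
eef_pos: [0.4362, -0.3155, 0.4298]
tcp_rot: [[-0.001, 0.752, -0.659], [0.001, -0.659, -0.752], [-1.0, -0.002, -0.0]]
force: [-0.3, 0.6, 0.5]
gripper_width: 0.0527
```

```bash
python3 - <<'E'
from h import *
f=cam("wrist"); save(f,"w1"); print(f["origin"],f["orientation"].round(2).tolist())
print(proj(f,[.434,-.3175,.17]),proj(f,[.434,-.3175,.05]))
go([.434,-.3175,.298],-41.5)
cv2.imwrite("pics/w1.png",cv2.resize(f["image"][:,:,::-1],None,fx=1.5,fy=1.5))
E
```

```text
[ 0.48063787 -0.26418456  0.41030831] [[0.75, -0.64, -0.16], [-0.66, -0.73, -0.19], [-0.0, 0.25, -0.97]]
[252.43957912 205.81966717] [252.40101256 175.89310469]
t 2.65 yaw -41.17 pos [ 0.436  -0.3146  0.43  ] w 0.053 F [0.7 0.7 0.2] j6 4.1 
  shift [0.3299 0.0016 0.009 ] dist 0.132 turn 0.0037
```

View pics/w1.png

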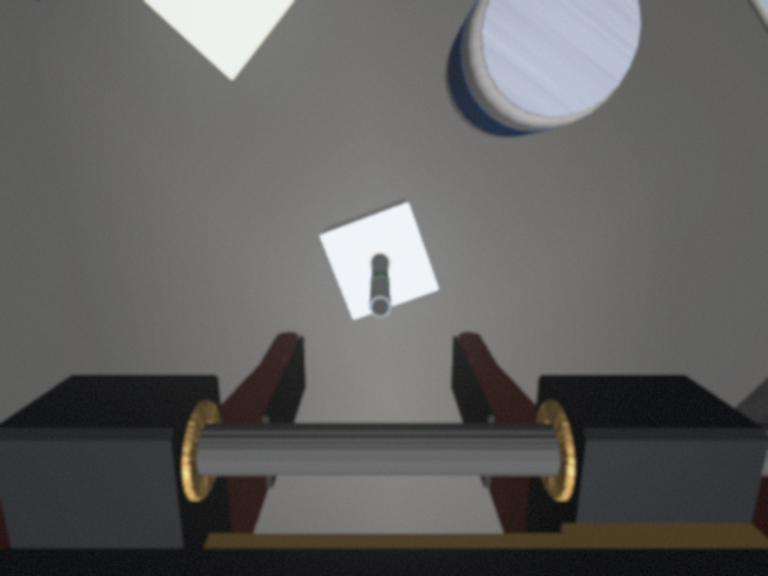

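The straw top shows at (253,205), within about 1 px of the prediction, and it is nearly vertical. I go down to grasp it.

>>> apply_moves(moves=[[0.2,0.33,0.0,0.008,0],[0.2,0.33,0.0,0.008,0],[0.2,0.33,0.0,0.008,0],[0.2,0.33,0.0,0.008,0],[0.2,0.33,0.0,0.008,0],[0.2,0.33,0.0,0.008,0],[-1,0.33,0.0,0.008,0],[-1,0.33,0.0,0.008,0],[-1,0.33,0.0,0.008,0],[-1,0.33,0.0,0.008,0]], force=25)

```text
t: 3.48
eef_pos: [0.4336, -0.3187, 0.3002]
tcp_rot: [[0.002, 0.752, -0.659], [-0.002, -0.659, -0.752], [-1.0, 0.003, -0.0]]
force: [0.3, -0.7, 0.1]
gripper_width: 0.0296
```

>>> apply_moves(moves=[[-1,0,0,0,0],[-1,0,0,0,0],[-1,0,0,0,0],[-1,-0.05,0,0,0],[-1,-0.1,0,0,0],[-1,-0.15,0,0,0],[-1,-0.2,0,0,0],[-1,-0.25,0,0,0],[-1,-0.3,0,0,0],[-1,-0.35,0,0,0]])

```text
t: 4.32
eef_pos: [0.4331, -0.3184, 0.4395]
tcp_rot: [[-0.0, 0.752, -0.659], [0.0, -0.659, -0.752], [-1.0, -0.001, 0.0]]
force: [-0.3, -0.3, -0.7]
gripper_width: 0.0117
```

```bash
python3 - <<'E'
from h import *
f=cam("wrist"); save(f,"w2"); cv2.imwrite("pics/w2.png",f["image"][150:,:,::-1])
go([.5026,-.0462,.48],-41.5)
E
```

```text
t 4.37 yaw -41.24 pos [ 0.434  -0.3191  0.4434] w 0.0117 F [ 1.9 -0.8  2.2] j6 3.7 
  shift [-0.0929 -0.3202 -0.6261] dist 0.2837 turn 0.0028
```

>>> apply_moves(moves=[[-1,-0.06,-0.32,-0.626,0],[-1,-0.06,-0.32,-0.626,0],[-1,-0.06,-0.32,-0.626,0],[-1,-0.06,-0.32,-0.626,0],[-1,-0.06,-0.32,-0.626,0],[-1,-0.06,-0.32,-0.626,0],[-1,-0.06,-0.32,-0.626,0],[-1,-0.06,-0.32,-0.626,0],[-1,-0.06,-0.32,-0.626,0],[-1,-0.06,-0.32,-0.626,0]])

```text
t: 5.2
eef_pos: [0.5019, -0.0459, 0.4621]
tcp_rot: [[-0.001, 0.752, -0.659], [-0.0, -0.659, -0.752], [-1.0, -0.001, 0.001]]
force: [-0.6, -0.5, -0.6]
gripper_width: 0.0114
```

```bash
python3 - <<'E'
from h import *
go([.503,-.0464,.329],-41.5)
f=cam("wrist"); save(f,"w3"); g=cam("side"); save(g,"s3")
a=f["image"]; b=cv2.resize(g["image"][110:260,200:360],None,fx=2.4,fy=2.4,interpolation=cv2.INTER_CUBIC)
im=np.zeros((384,512+b.shape[1],3),np.uint8); im[:,:512]=a; im[:b.shape[0],512:]=b[:384]
cv2.imwrite("pics/v3.png",cv2.resize(im[:,:,::-1],(800,int(384*800/im.shape[1])))); print(im.shape)
s=readout.sense();c=np.array(s["eef_pos"])
print("foot proj",proj(f,c-[0,0,.29]),proj(g,c-[0,0,.29]),"cup rim ctr",proj(f,[.503,-.0464,.128]),proj(g,[.503,-.0464,.128]))
E
```

```text
t 5.2 yaw -41.19 pos [ 0.5019 -0.0459  0.4621] w 0.0114 F [-0.6 -0.5 -0.6] j6 34.6 
  shift [ 0.3327  0.003  -0.0011] dist 0.1331 turn 0.0034
(384, 896, 3)
foot proj [252.96253726 193.08036702] [272.21510363 190.66018488] cup rim ctr [253.46569442 181.10409663] [272.10392748 203.44864848]
```

View pics/v3.png

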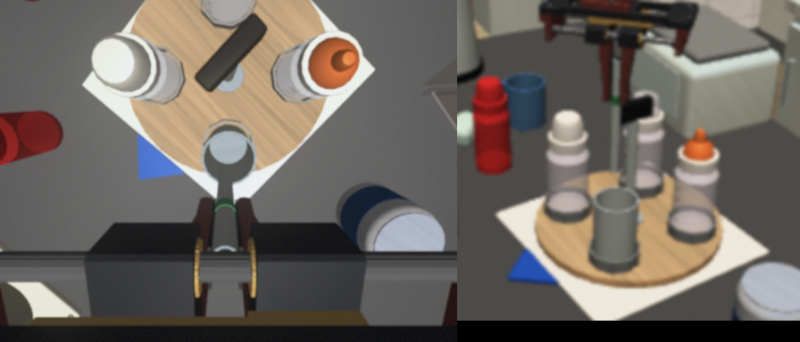

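The straw hangs upright, centred over the cup (side view about (615,150–195)). I lower it now.

>>> apply_moves(moves=[[-1,0.05,0.003,0,0],[-1,0.1,0.003,0,0],[-1,0.15,0.003,0,0],[-1,0.2,0.003,0,0],[-1,0.25,0.003,0,0],[-1,0.3,0.003,0,0],[-1,0.32,0.003,0,0],[-1,0.33,0.003,0,0],[-1,0.33,0.003,0,0],[-1,0.33,0.003,0,0]])

```text
t: 6.13
eef_pos: [0.5033, -0.0471, 0.3313]
tcp_rot: [[0.001, 0.751, -0.66], [-0.0, -0.66, -0.751], [-1.0, 0.001, -0.0]]
force: [-0.1, -0.0, -0.6]
gripper_width: 0.0118
```

```bash
python3 - <<'E'
from h import *
go([.503,-.0464,.329],-41.5)
f=cam("wrist"); save(f,"w4"); g=cam("side"); save(g,"s4")
a=f["image"]; b=cv2.resize(g["image"][110:260,200:360],None,fx=2.4,fy=2.4,interpolation=cv2.INTER_CUBIC)
im=np.zeros((384,512+b.shape[1],3),np.uint8); im[:,:512]=a; im[:b.shape[0],512:]=b[:384]
cv2.imwrite("pics/v4.png",cv2.resize(im[:,:,::-1],(800,int(384*800/im.shape[1]))))
E
```

```text
t 6.13 yaw -41.28 pos [ 0.5033 -0.0471  0.3313] w 0.0118 F [-0.1 -0.  -0.6] j6 34.6 
  shift [ 0.0058 -0.0018 -0.0008] dist 0.0024 turn 0.0024
```

View pics/v4.png

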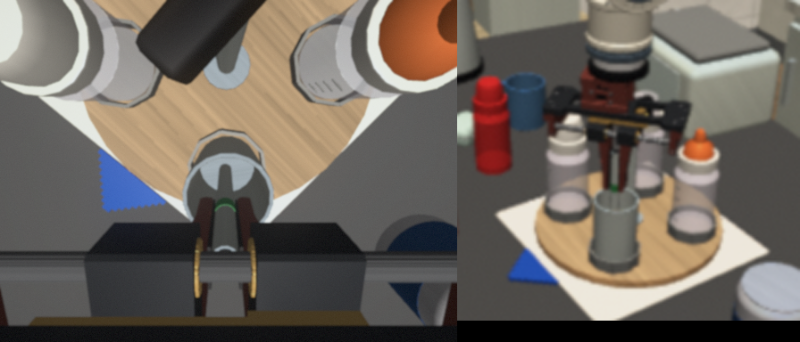

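The straw is inside the cup in both views. I release it and retreat straight up.

>>> apply_moves(moves=[[0.7,0,0,0,0],[0.7,0,0,0,0],[0.7,0,0,0,0],[0.7,0,0,0,0],[0.7,0,0,0,0],[0.7,0,0,0,0],[0.7,0,0,0,0],[0.7,-0.05,0,0,0],[0.7,-0.1,0,0,0],[0.7,-0.15,0,0,0]])

```text
t: 7.07
eef_pos: [0.5029, -0.0466, 0.391]
tcp_rot: [[-0.001, 0.752, -0.659], [0.0, -0.659, -0.752], [-1.0, -0.001, 0.001]]
force: [0.2, -0.1, 0.0]
gripper_width: 0.0732
```

>>> apply_moves(moves=[[0.3,-0.08,0,0,0],[0.3,-0.16,0,0,0],[0.3,-0.23,0,0,0],[0.3,-0.23,0,0,0],[0.3,-0.23,0,0,0],[0.3,-0.23,0,0,0],[0.3,-0.23,0,0,0],[0.3,-0.23,0,0,0],[0.3,-0.23,0,0,0],[0.3,-0.23,0,0,0]])

```text
t: 7.9
eef_pos: [0.503, -0.0466, 0.4818]
tcp_rot: [[-0.002, 0.752, -0.659], [0.0, -0.659, -0.752], [-1.0, -0.001, 0.001]]
force: [1.1, 0.6, -0.0]
gripper_width: 0.0573
```

```bash
python3 - <<'E'
from h import *
go([.566,.0254,.48],30)
f=cam("wrist"); save(f,"w5"); g=cam("side"); save(g,"s5")
a=f["image"]; b=cv2.resize(g["image"][110:260,200:360],None,fx=2.4,fy=2.4,interpolation=cv2.INTER_CUBIC)
im=np.zeros((384,512+b.shape[1],3),np.uint8); im[:,:512]=a; im[:b.shape[0],512:]=b[:384]
cv2.imwrite("pics/v5.png",cv2.resize(im[:,:,::-1],(800,int(384*800/im.shape[1]))))
E
```

```text
t 7.9 yaw -41.23 pos [ 0.503  -0.0466  0.4818] w 0.0573 F [ 1.1  0.6 -0. ] j6 34.6 
  shift [ 4.300e-03 -2.000e-04 -2.392e-01] dist 0.0957 turn -0.7915
```

View pics/v5.png

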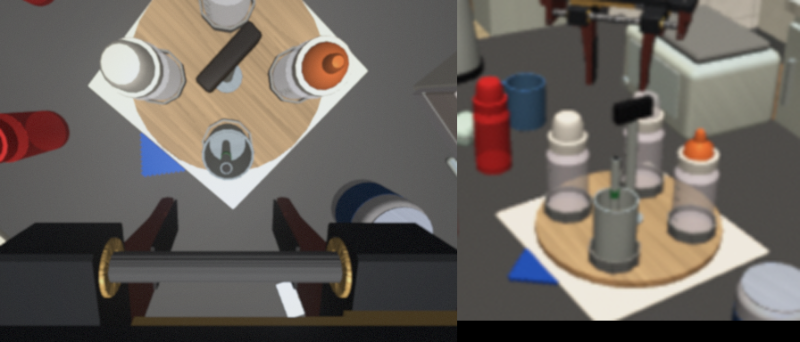

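The straw stands in the cup and the gripper is clear (tip at about (225,168) in the picture, cup at (615,230)). I go over the handle and turn the jaws to match it.

>>> apply_moves(moves=[[0.3,0,0,-0.239,-0.75],[0.3,0,0,-0.239,-0.75],[0.3,0,0,-0.239,-0.75],[0.3,0,0,-0.239,-0.75],[0.3,0,0,-0.239,-0.75],[0.3,0,0,-0.239,-0.75],[0.3,0,0,-0.239,-0.75],[0.3,0,0,-0.239,-0.75],[0.3,0,0,-0.239,-0.75],[0.3,0,0,-0.239,-0.75]])

```text
t: 8.83
eef_pos: [0.5661, 0.0253, 0.4825]
tcp_rot: [[-0.0, 0.894, 0.448], [-0.0, 0.448, -0.894], [-1.0, -0.0, -0.0]]
force: [0.2, 0.6, 0.2]
gripper_width: 0.0575
```

>>> apply_moves(moves=[[0.3,0,0,0,-0.754],[0.3,0,0,0,-0.754],[0.3,0,0,0,-0.754],[0.3,0,0,0,-0.754],[0.3,0,0,0,-0.754],[0.3,0,0,0,-0.754],[0.3,0,0,0,-0.754],[0.3,0,0,0,-0.754],[0.3,0,0,0,-0.754],[0.3,0,0,0,-0.754]])

```text
t: 9.67
eef_pos: [0.5661, 0.0253, 0.4825]
tcp_rot: [[-0.0, -0.078, 0.997], [-0.0, 0.997, 0.078], [-1.0, 0.0, -0.0]]
force: [0.2, 0.1, -0.2]
gripper_width: 0.0573
```

```bash
python3 - <<'E'
from h import *
go([.566,.0254,.378],94.2)
f=cam("wrist"); save(f,"w6"); cv2.imwrite("pics/w6.png",cv2.resize(f["image"][:,:,::-1],None,fx=1.5,fy=1.5))
print([proj(f,np.array([.566,.0254,.23])+d*np.array([np.cos(.073),np.sin(.073),0])).round(1) for d in(-.03,0,.03)])
E
```

```text
t 9.67 yaw 94.49 pos [0.5661 0.0253 0.4825] w 0.0573 F [ 0.2  0.1 -0.2] j6 -93.1 
  shift [ 0.2612  0.0003 -0.    ] dist 0.1045 turn 0.0032
[array([251.7, 164.6]), array([251.5, 204.3]), array([251.4, 241.6])]
```

View pics/w6.png

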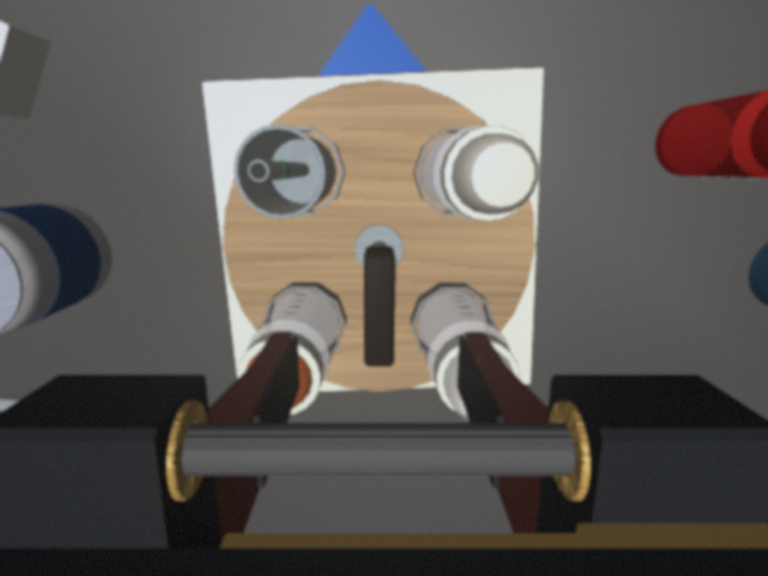

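The handle is aligned with the jaws (pixel column 253, vertical in the view). I go down and grip it.

>>> apply_moves(moves=[[0.3,0.05,0.001,0,0],[0.3,0.1,0.001,0,0],[0.3,0.15,0.001,0,0],[0.3,0.2,0.001,0,0],[0.3,0.25,0.001,0,0],[0.3,0.26,0.001,0,0],[0.3,0.26,0.001,0,0],[-1,0.26,0.001,0,0],[-1,0.26,0.001,0,0],[-1,0.26,0.001,0,0]], force=30)

```text
t: 10.55
eef_pos: [0.5665, 0.0257, 0.38]
tcp_rot: [[0.002, -0.072, 0.997], [0.0, 0.997, 0.072], [-1.0, -0.0, 0.002]]
force: [0.8, 0.9, 0.2]
gripper_width: 0.0405
```

>>> apply_moves(moves=[[-1,0,0,0,0],[-1,0,0,0,0],[-1,0,0,0,0],[-1,0,0,0,0.005],[-1,0,0,0,0.015],[-1,0,0,0,0.03],[-1,0,0,0,0.05],[-1,0,0,0,0.07],[-1,0,0,0,0.09],[-1,0,0,0,0.11]])

```text
t: 11.38
eef_pos: [0.5661, 0.0261, 0.379]
tcp_rot: [[0.0, 0.104, 0.995], [0.001, 0.995, -0.104], [-1.0, 0.001, 0.0]]
force: [-0.7, 4.3, 3.3]
gripper_width: 0.0158
```

>>> apply_moves(moves=[[-1,0,0,0,0.025],[-1,0,0,0,0.05],[-1,0,0,0,0.08],[-1,0,0,0,0.11],[-1,0,0,0,0.14],[-1,0,0,0,0.17],[-1,0,0,0,0.2],[-1,0,0,0,0.23],[-1,0,0,0,0.26],[-1,0,0,0,0.29]])

```text
t: 12.22
eef_pos: [0.5664, 0.0271, 0.379]
tcp_rot: [[0.001, 0.531, 0.847], [0.003, 0.847, -0.531], [-1.0, 0.003, -0.0]]
force: [1.2, 10.7, 1.9]
gripper_width: 0.016
```

>>> apply_moves(moves=[[-1,0,0,0,0.03],[-1,0,0,0,0.06],[-1,0,0,0,0.09],[-1,0,0,0,0.12],[-1,0,0,0,0.15],[-1,0,0,0,0.18],[-1,0,0,0,0.21],[-1,0,0,0,0.24],[-1,0,0,0,0.27],[-1,0,0,0,0.3]])

```text
t: 13.05
eef_pos: [0.567, 0.0277, 0.379]
tcp_rot: [[0.003, 0.858, 0.514], [0.004, 0.514, -0.858], [-1.0, 0.005, -0.002]]
force: [6.9, 15.8, -1.7]
gripper_width: 0.0162
```

>>> apply_moves(moves=[[-1,0,0,0,0.03],[-1,0,0,0,0.06],[-1,0,0,0,0.09],[-1,0,0,0,0.12],[-1,0,0,0,0.15],[-1,0,0,0,0.18],[-1,0,0,0,0.21],[-1,0,0,0,0.24],[-1,0,0,0,0.27],[-1,0,0,0,0.3]])

```text
t: 13.88
eef_pos: [0.5679, 0.028, 0.379]
tcp_rot: [[0.006, 0.998, 0.068], [0.005, 0.068, -0.998], [-1.0, 0.007, -0.005]]
force: [12.1, 17.3, -7.1]
gripper_width: 0.0161
```

```bash
python3 - <<'E'
from h import *
go([.566,.0254,.379],-38.4)
E
```

```text
t 13.88 yaw 3.91 pos [0.5679 0.028  0.379 ] w 0.0161 F [12.1 17.3 -7.1] j6 -2.5 
  shift [-0.     -0.0052  0.0062] dist 0.0032 turn 0.4701
```

Side force is building slowly (about 21 N), so I shift the command slightly to relieve it as I turn.

>>> apply_moves(moves=[[-1,0,0.0005,-0.0006,0.028],[-1,0,0.001,-0.0012,0.056],[-1,0,0.002,-0.002,0.084],[-1,0,0.002,-0.003,0.11],[-1,0,0.003,-0.004,0.14],[-1,0,0.003,-0.004,0.17],[-1,0,0.004,-0.005,0.2],[-1,0,0.004,-0.005,0.23],[-1,0,0.004,-0.005,0.25],[-1,0,0.004,-0.005,0.27]])

```text
t: 14.72
eef_pos: [0.5692, 0.0285, 0.379]
tcp_rot: [[0.006, 0.938, -0.348], [0.002, -0.348, -0.938], [-1.0, 0.005, -0.004]]
force: [11.1, 5.6, -4.9]
gripper_width: 0.0159
```

```bash
python3 - <<'E'
from h import *
go([.566,.0254,.379],-38.4)
E
```

```text
t 14.72 yaw -20.35 pos [0.5692 0.0285 0.379 ] w 0.0159 F [11.1  5.6 -4.9] j6 21.9 
  shift [ 0.     -0.0049  0.0101] dist 0.0045 turn 0.2006
```

>>> apply_moves(moves=[[-1,0,0.0005,0,0.025],[-1,0,0.001,0,0.05],[-1,0,0.002,-0.001,0.08],[-1,0,0.002,-0.001,0.11],[-1,0,0.002,-0.001,0.135],[-1,0,0.002,-0.001,0.16],[-1,0,0.002,-0.001,0.175],[-1,0,0.002,-0.001,0.187],[-1,0,0.002,-0.001,0.195],[-1,0,0.002,-0.001,0.2]])

```text
t: 15.55
eef_pos: [0.5701, 0.0282, 0.379]
tcp_rot: [[0.006, 0.785, -0.62], [0.001, -0.62, -0.785], [-1.0, 0.004, -0.004]]
force: [10.7, 3.3, -5.6]
gripper_width: 0.0159
```

>>> apply_moves(moves=[[-1,0,0,0,0],[-1,0,0,0,0],[-1,0,0,0,0],[-1,0,0,0,0],[-1,0,0,0,0],[-1,0,0,0,0],[-1,0,0,0,0],[-1,0,0,0,0],[-1,0,0,0,0],[-1,0,0,0,0]])

```text
t: 16.38
eef_pos: [0.5701, 0.0282, 0.379]
tcp_rot: [[0.006, 0.785, -0.619], [0.001, -0.619, -0.785], [-1.0, 0.004, -0.004]]
force: [10.7, 1.5, -5.7]
gripper_width: 0.0159
```

```bash
python3 - <<'E'
from h import *
go([.566,.0254,.379],-38.4)
f=cam("wrist"); save(f,"w7"); g=cam("side"); save(g,"s7"); t=cam("top"); save(t,"t7")
R=lambda i,u0,v0,u1,v1:cv2.resize(i["image"][v0:v1,u0:u1],(400,300),interpolation=cv2.INTER_CUBIC)
im=np.vstack([np.hstack([R(t,190,105,330,210+0),R(g,210,110,370,230)]),np.hstack([R(f,0,0,512,384),np.zeros((300,400,3),np.uint8)])])
cv2.imwrite("pics/v7.png",im[:,:,::-1])
fr=np.array([-.9933,-.1155,0]);p=np.array([.566,.0254,0])+.095*fr
for z in(.028,.15,.195): print(z,((proj(t,p+[0,0,z])-[190,105])*[400/140,300/105]).round(),((proj(g,p+[0,0,z])-[210,110])*2.5).round(),(proj(f,p+[0,0,z])*400/512+[0,300]).round())
E
```

```text
t 16.38 yaw -38.27 pos [0.5701 0.0282 0.379 ] w 0.0159 F [10.7  1.5 -5.7] j6 39.9 
  shift [-0.     -0.0038  0.0118] dist 0.005 turn 0.0014
0.028 [201. 247.] [108. 281.] [147. 490.]
0.15 [203. 231.] [108. 198.] [123. 541.]
0.195 [204. 225.] [108. 165.] [107. 576.]
```

View pics/v7.png

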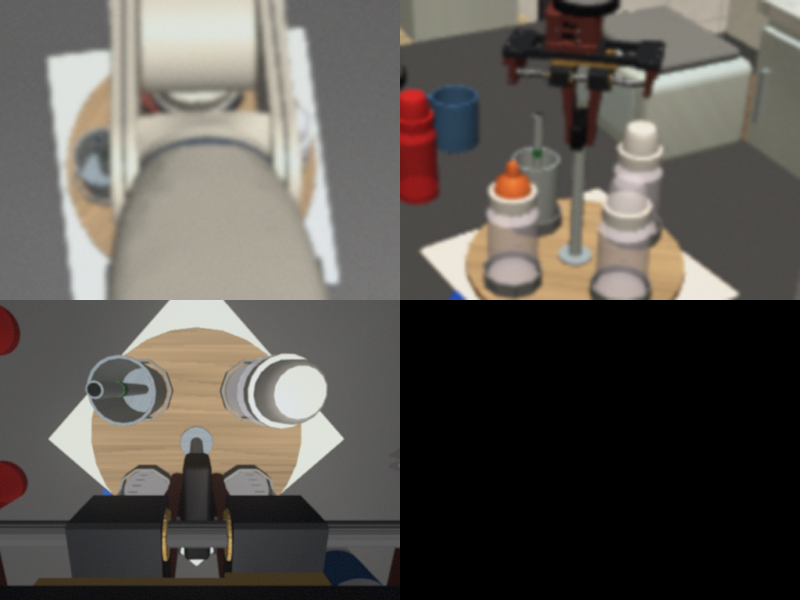

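The last picture agrees with the target. In the wrist view the two plate corners are level at (50,437) and (343,437), so the carousel is at 45° to the plate as it should be. In the side view the orange bottle at (513,165–275) is about 2 camera px, or 5 mm, from the predicted front spot. The straw is in the cup at (538,150) and everything stands. I hand in.

```bash
python3 -c "
from h import *
s=readout.sense();print(s['t'],s['gripper_width'],np.round(s['joint_velocities'],3));robot.close_job()"
```

```text
16.5333 0.015947169529750952 [-0.039  0.061  0.049 -0.01   0.083 -0.031]
the job is handed in; nothing more can be done
```

I moved the straw from the drying block into the stainless cup and let go of it. Then I gripped the carousel handle at 30 N and turned it about 133° until the orange-nipple bottle stood at the blue arrow. I handed in at 16.5 s, still holding the handle.

**Last checks:**
- **Grip:** the fingers were closed on the handle at 15.9 mm and the arm was practically still.
- **Straw and bottles:** the straw was in the cup, and the bottles and cup were upright in their rings.
- **Carousel angle:** the wrist view showed it square with the plate to within about 0.5°.
- **Nipple bottle position:** the side view put it about 5 mm from my computed front spot, inside the 15 mm limit. The two views disagree by that much; I put it down to calibration error and play in the ring.
- **Side force:** it rose to about 21 N during the turn because the grip was slightly off the axis. I eased that by moving the tool a few millimetres, and about 11 N remained at the end.
- **Bystanders:** nothing touched the tin, mug or pacifier case as far as I can tell, but I did not re-measure their positions.

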